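# Lay the glove carton down in its taped bay

## Robot

A 6-joint arm with a two-finger parallel gripper is mounted at the origin on the work surface. World frame = base frame: x ahead of the robot, y to its left, z up, the work surface at z = 0. Lengths are in m, angles in degrees, forces in N, time in s.
With the tool pointing down it reaches from about 0.4 to 0.825 m from the base axis. Payload 7 kg.
Tool frame: the origin (TCP) lies between the finger pads; the fingertips stand 19 mm ahead of it and the grasp point (between the pads) is the TCP; z points along the fingers, y is the line along which they close (so a half turn about z gives the same grasp; the last joint's range is limited). The gripper opens to 88 mm and grips with 3 to 60 N. Pads are 19 mm wide; open, the fingers measure 130 mm over their backs; the gripper's body (78 mm by 193 mm) begins 47 mm behind the grasp point.
Start: joints at [16.507, 20.546, 0.682, 0, -70.136, -16.507], TCP at [0.675, -0, 0.246] pointing down, gripper open.
Joint ranges: [-176.03, 176.03], [-82.01, 121.73], [-58.28, 71.71], [-173.87, 95.51], [-174.79, -0.11], [-173.66, 173.66]. Speed limits (degrees/s): [136.94, 136.94, 172.46, 180, 180, 180].

## Interface

Orientations are given as [roll, pitch, yaw] about the fixed x, y, z axes, in that order (R = Rz(yaw) Ry(pitch) Rx(roll)).
In Python, from plant import get_obs, snapshot, close_job, spot_in, spot_point gives the robot as it stands.
- The arm moves only by the tool play_rows, never from a script. Its argument "plan" is a list of rows, each a list of 6 numbers: the shift along the tool's x, y, z in cm, then the turn, a rotation vector about the tool's x, y, z in degrees. A call has 1 to 20 rows; each row shifts and turns the commanded pose from where the row before left it, along the tool's axes as they then stand; what a row does not reach is not made up. A row lasts 1/12 s, in which the tool goes at most 41.7 mm and 7.16 degrees, less where a joint would pass 70% of its speed; a pose out of reach is approached as far as the arm can. A call is refused whole if a number of a shift passes 4.17 or a number of a turn 7.16, either way. A call with a gripper value outside its range is refused whole. "grip" is the finger opening in cm, from 0 to 8.76, set as the call begins (left out, the last holds). The fingers move at their own pace and stop on an object; the grip force is fixed at half the most. Time passes only in rows, so rows that do not move let the fingers close. It gives the time, the measured TCP pose, the force, the opening and the grip force at its end, in the units of the state.
- get_obs(): the state, without advancing time (a new reading comes with each control period).
- snapshot(name): name is "scene" or "side" or "wrist"; returns a dict with "frame" (480x640x3 uint8, red, green, blue), "fx", "fy", "cx", "cy" (pixels), "position" and "attitude" of the camera in the world. Camera axes: x right, y down, z forward; pixel columns grow to the right and rows downward; lengths in m; the calibration is good to about 2 mm. The wrist camera is an equidistant fisheye: a pixel r from the principal point sees the ray r / f radians off the axis. A picture is of the moment at which its call begins. There is no depth.
- close_job(): hands the job in; it is judged then, once.
Trained networks look in the newest picture that a camera, given by its name, has taken for a name from the list of things; names that differ only in an ending like _2 or _b are one class to them, and where a whole thing is asked for, a point or a joint stands for the part that bears it (a point fixed in the world has none). Each returns a list of dicts, best first, with "score" (0 to 1); they miss things now and then, are a little off and sometimes report something else, mostly with a low value. They report only what shows in the picture. A call takes as long as a camera call. They do not tell look-alikes from the thing itself.
- spot_in(camera, thing): "position" ([x, y, z] in m, in world coordinates, good to about 4 mm: the middle of the surface that is visible of it).
- spot_point(camera, thing): "position" ([x, y, z] in m, in world coordinates, good to about 4 mm: a listed point, or the origin of a listed thing).
The state is a dict: "clock": time; "joint_pos": joint angles; "qvel": joint speeds; "tau": joint torques, N m; "tool_pos": TCP position; "orientation": TCP orientation; "force": force on the tool from outside, world axes, zero at the start; "moment": the same for the moment, N m; "opening": finger opening in m; "gripper_force": force on a finger pad.
Only numpy, scipy, OpenCV 4.12 (cv2) and the standard library are available. Lean on these libraries where they do the work, as an engineer would, in place of code of your own. Each camera call takes 0.05 s, during which the arm holds its last target. There are 200 camera calls.

## Task

Set up the glove station on the bakery bench: with a fingertip, first push the steel mousse ring along the bench until it is completely outside the black taped bay; then push the standing glove carton over, on the spot, so that it lies flat inside the tape with its oval opening facing up. Nothing is to be picked up or carried; do not shove the standing carton along the bench before it tips, and leave the shaker, the bowl and the tub alone.

Things in the scene. Friction and masses are not known exactly. Their poses are not given: they have to be found in the camera images.
- bay: Taped bay on the bench: a rectangle of black adhesive tape stuck flat on the steel, 290 x 170 mm over the outer edges of the tape, tape 12 mm wide and of no height. Fixed. Origin at its centre on the bench; its x axis runs along the 290 mm length, away from the end where the carton stands; its z axis is up.
- glovebox: Closed, full cardboard glove carton, about 0.4 kg, standing on its small end astride the tape at the bay's -x end: 65 mm deep (its x), 110 mm wide (its y), 220 mm tall (its z). Origin: centre of the end it stands on. Its -x broad face has the dark oval opening (112 x 40 mm, face centre); its +x face looks along the bay, within 4 degrees of the bay's x axis.
- carton_foot (a point): Centre of the 65 x 110 mm end on which the carton stands at first.
- carton_head (a point): Centre of the carton's other end, 220 mm up at first. Pushed high towards its +x, the carton pivots on its +x bottom edge, falls by itself past some 17 degrees of lean, and its foot stays nearly where it was.
- carton_centre (a point): Centre of the carton, 110 mm up at first.
- carton_opening (a point): Centre of the oval opening, on the carton's -x face, 110 mm up at first; 65 mm up once the carton lies on its back.
- ring_centre (a point): Centre (half-way up) of the steel mousse ring: an open tube standing on the bench inside the bay, outer diameter 80 mm, inner diameter 75 mm, 45 mm high, open at top and bottom, about 80 g. Slides on the bench; shut fingers fit inside it.
- shaker_centre (a point): Centre of the aluminium flour shaker, diameter 70 mm, 97 mm high, standing beyond the bay's +x end. Leave alone.
- bowl: Small steel bowl, diameter 100 mm, 48 mm high; origin under its centre. It stands beside the carton, on the bay's -y side. Leave alone.
- tub_centre (a point): Centre of the clear lidded tub of dough pieces, 176 x 140 mm, 71 mm high, standing some 20 to 45 cm behind the carton (on its opening side). Leave alone.
There are look-alikes about, which are no part of the job. What is shaped like the glovebox but blue or red is not meant.

How it is judged:
By the outcome, as a careful person would: the job done as asked, in the order asked, and still so for the second after the job is handed in, with the robot touching nothing.
It also fails if it takes over 54 s, if anything falls off the work surface, if the arm or the gripper's body presses on something with over 40 N, if the wrist force passes 120 N, or if a joint passes its speed limit or range.

## Working session

There is one attempt and no reset: what is moved stays moved. The work goes in short steps, Python scripts to look and compute and a tool call to move; the robot and the scene stay as the last step left them, time stands still between calls to the robot, and variables do not carry over. Pictures are saved under pics/ and viewed, at most 10 in all, crops included, and the job is handed in when it is done.

Besides the shell and the picture viewer there is one more tool, called after "Call:" by a JSON object that holds its "op" and its "data", one argument or row to a line. play_rows: Moves the arm, as the interface text tells. Its arguments: {"type":"object","properties":{"plan":{"type":"array","items":{"type":"array","items":{"type":"number"}}},"grip":{"type":"number"}},"required":["plan"]}

```bash
mkdir -p pics
cat > h.py <<'E'
from plant import *
import numpy as np, cv2
def save(cam,name):
    s=snapshot(cam); cv2.imwrite(f'pics/{name}.png',cv2.cvtColor(s['frame'],cv2.COLOR_RGB2BGR)); return s
E
python3 - <<'E'
from h import *
for c in ['scene','side']:
    s=save(c,c+'0'); print(c,s['fx'],s['cx'],s['cy'],s['position'],s['attitude'])
    for t in ['bay','glovebox','carton_foot','carton_head','carton_centre','carton_opening','ring_centre','shaker_centre','bowl','tub_centre']:
        print(t,[(np.round(d['position'],3).tolist(),round(d['score'],2)) for d in spot_point(c,t)[:4]])
print(get_obs())
E
```

```text
scene 442.0782528938684 317.3226508663862 238.4064871071142 [ 1.38229534 -0.38510194  0.80570578] [-126.42283553   -1.21319097   66.22602203]
bay [([0.536, -0.061, 0.108], 0.67)]
glovebox [([0.641, -0.209, -0.0], 0.87), ([0.537, -0.029, -0.001], 0.57)]
carton_foot [([0.646, -0.208, 0.0], 0.96), ([0.534, -0.028, 0.001], 0.91)]
carton_head [([0.54, -0.03, 0.22], 0.82), ([0.421, -0.176, 0.219], 0.65), ([0.644, -0.204, 0.221], 0.57)]
carton_centre [([0.637, -0.208, 0.114], 0.72), ([0.542, -0.025, 0.108], 0.65), ([0.419, -0.173, 0.11], 0.6)]
carton_opening [([0.668, -0.194, 0.111], 0.91), ([0.536, -0.062, 0.108], 0.7)]
ring_centre [([0.545, 0.149, 0.024], 0.62)]
shaker_centre []
bowl [([0.699, -0.042, 0.001], 0.89)]
tub_centre [([0.558, -0.454, 0.036], 0.69)]
side 623.0558193458952 323.0754124274588 232.9580599325966 [0.8391234  0.3928834  1.64328153] [-1.62502919e+02 -1.51425242e-01  1.51418526e+02]
bay []
glovebox [([0.423, -0.179, -0.003], 0.94), ([0.64, -0.204, -0.001], 0.74)]
carton_foot [([0.645, -0.21, -0.001], 0.93), ([0.422, -0.173, 0.002], 0.92)]
carton_head [([0.537, -0.031, 0.
[... 299 characters left out ...]
36], 0.69)]
{'clock': 1.1, 'joint_pos': array([ 1.65055006e+01,  2.05474741e+01,  6.81051725e-01,  3.32654540e-04,
       -7.01364251e+01, -1.65071811e+01]), 'qvel': array([-0.07876098,  0.03328737,  0.01129243, -0.05991595,  0.004464  ,
       -0.00334069]), 'tau': array([-1.17241238e-03, -5.82398272e+01,  2.93303883e+01,  7.00235635e+00,
        1.24360219e-02, -3.94607082e-05]), 'tool_pos': array([ 6.74969248e-01, -3.98488772e-05,  2.45542807e-01]), 'orientation': array([ 1.79997359e+02, -1.10901857e-03, -9.00015675e+01]), 'force': array([ 0.08336093, -0.44709452,  0.52073205]), 'moment': array([-0.04224099, -0.00777479,  0.03052917]), 'gripper_force': 0.0, 'opening': 0.08759930262882092}
```

View pics/scene0.png

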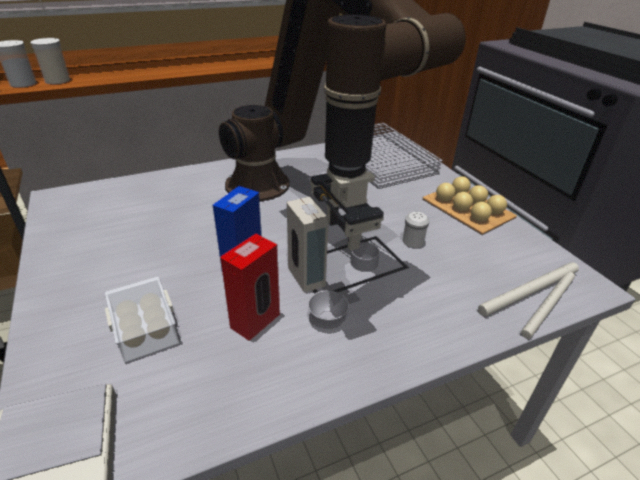

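View pics/side0.png

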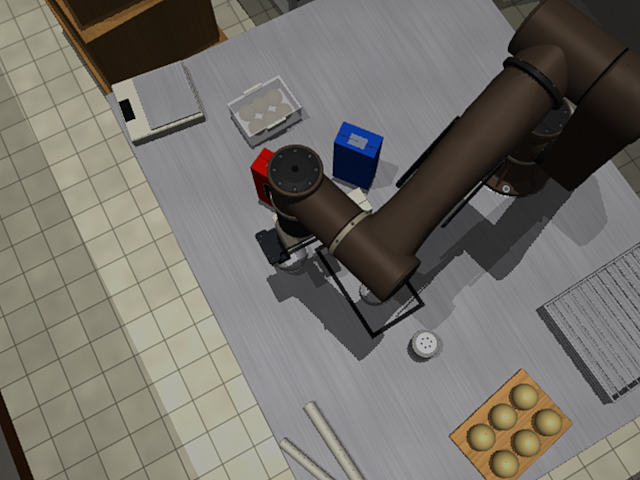

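The scene view shows the white carton with its foot near (307,285) standing at the bay's left end. The ring is at (365,255) inside the tape, the shaker at (415,230) and the bowl at (328,310). Blue and red look-alikes stand behind the carton. The side view shows bay corners near (373,335) and (423,303), with the arm hiding the carton. I'll close the gripper, go above the ring and look from there.

Call:
{"op": "play_rows", "data": {
  "plan": [
    [0, 0, -3, 0, 0, 0],
    [0, 0, -3, 0, 0, 0],
    [-3.7, 0, 0, 0, 0, 0],
    [-3.7, 0, 0, 0, 0, 0],
    [-3.7, 0, 0, 0, 0, 0],
    [-3.7, 0, 0, 0, 0, 0],
    [0, 3.2, 0, 0, 0, 0],
    [0, 3.2, 0, 0, 0, 0],
    [0, 3.2, 0, 0, 0, 0],
    [0, 3.2, 0, 0, 0, 0],
    [0, 0, 0, 0, 0, 0],
    [0, 0, 0, 0, 0, 0]
  ],
  "grip": 0
}}

```text
clock: 2.1
tool_pos: [0.5459, 0.1481, 0.3068]
orientation: [-179.9, 0.1, -89.9]
force: [0.4, -0.5, -0.3]
opening: 0.0129
gripper_force: 0.0
```

```bash
cat >> h.py <<'E'
from scipy.spatial.transform import Rotation as R
def pix2w(s,uv,z,fish=False):
    u,v=(np.array(uv,float)-[s['cx'],s['cy']])/[s['fx'],s['fy']]
    if fish:
        r=np.hypot(u,v); k=np.sin(r)/r; d=np.array([u*k,v*k,np.cos(r)])
    else: d=np.array([u,v,1.])
    d=R.from_euler('xyz',s['attitude'],degrees=True).as_matrix()@d
    p=np.array(s['position']); return p+d*(z-p[2])/d[2]
E
python3 - <<'E'
from h import *
import pickle
S={}
for c in ['scene','side','wrist']:
    s=S[c]=save(c,c+'1')
    for t in ['bay','carton_foot','carton_head','carton_opening','ring_centre','shaker_centre','bowl']:
        print(c,t,[(np.round(d['position'],3).tolist(),round(d['score'],2)) for d in spot_point(c,t)[:4]])
print(get_obs()['tool_pos'],get_obs()['clock'])
pickle.dump(S,open('S1.pkl','wb'))
E
```

```text
scene bay []
scene carton_foot [([0.644, -0.208, -0.002], 0.83), ([0.538, -0.026, 0.002], 0.66)]
scene carton_head [([0.644, -0.206, 0.219], 0.97), ([0.537, -0.03, 0.222], 0.94), ([0.423, -0.176, 0.222], 0.64)]
scene carton_opening [([0.667, -0.194, 0.108], 0.94), ([0.536, -0.062, 0.11], 0.69)]
scene ring_centre [([0.542, 0.148, 0.02], 0.63)]
scene shaker_centre [([0.512, 0.335, 0.046], 0.87)]
scene bowl [([0.703, -0.045, -0.002], 0.62)]
side bay []
side carton_foot [([0.647, -0.211, 0.0], 0.74), ([0.538, -0.027, -0.006], 0.61), ([0.424, -0.172, 0.001], 0.61)]
side carton_head [([0.423, -0.176, 0.217], 0.94), ([0.642, -0.208, 0.222], 0.94), ([0.538, -0.035, 0.224], 0.9)]
side carton_opening [([0.541, -0.058, 0.109], 0.86), ([0.67, -0.189, 0.112], 0.65)]
side ring_centre [([0.542, 0.147, 0.024], 0.45)]
side shaker_centre [([0.517, 0.338, 0.047], 0.55)]
side bowl [([0.699, -0.037, -0.003], 0.98)]
wrist bay []
wrist carton_foot []
wrist carton_head []
wrist carton_opening []
wrist ring_centre []
wrist shaker_centre []
wrist bowl [([0.693, -0.036, 0.001], 0.56)]
[0.54698169 0.1480038  0.30560815] 3.3
```

View pics/wrist1.png

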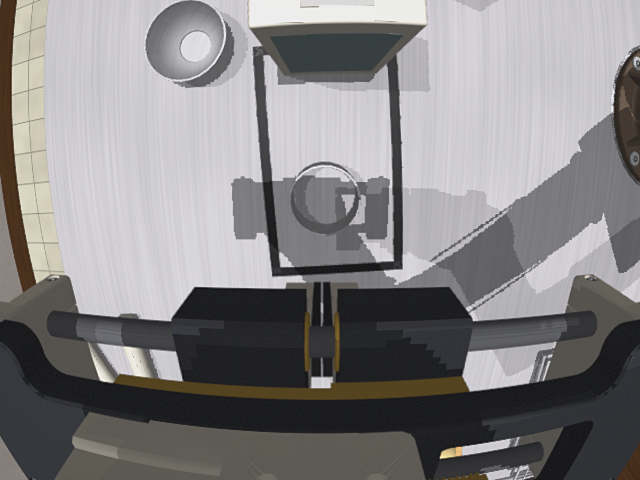

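View pics/scene1.png

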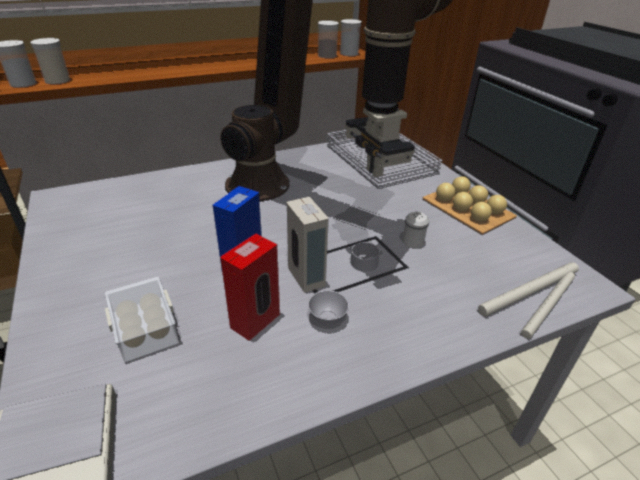

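The wrist view shows the bay's +x end corners at (275,272) and (402,268), and its long sides running up past the carton to (258,47) and (392,60). The ring's rim is centred near (326,197). The carton stands at the top centre and the bowl is at (187,42).

Run:
```python
from h import *
import pickle
S=pickle.load(open('S1.pkl','rb')); w=S['wrist']; print(w['fx'],w['cx'],w['cy'],w['position'],w['attitude'])
for n,uv,z in [('c+L',(275,272),0),('c+R',(402,268),0),('L mid',(264,150),0),('L end',(258,47),0),('R end',(392,60),0),('R mid',(397,160),0),('ringtop',(325,196),.045),('bowl',(187,42),.048),('cart front bottom L',(278,80),0),('cart fb R',(376,80),0),('cart topfront L',(250,25),.22),('cart topfront R',(425,22),.22)]:
    print(n,np.round(pix2w(w,uv,z,True),4))
s=S['scene']
for uv in [(376,239),(407,267)]: print('scene corner',np.round(pix2w(s,uv,0),4))
print('ring scene rim', np.round(pix2w(s,(366,249),.045),4))
c=cv2.imread('pics/wrist1.png')[0:290,220:440]; cv2.imwrite('pics/crop1.png',cv2.resize(c,None,fx=2,fy=2,interpolation=2)[:600])
c=cv2.imread('pics/side1.png')[150:370,230:470]; cv2.imwrite('pics/crop2.png',cv2.resize(c,None,fx=2.7,fy=2.7,interpolation=2))
```

```text
371.64829954431775 321.5194949789201 237.90389195200953 [0.54737099 0.06975379 0.44598872] [ 1.63067677e+02 -1.85533037e-03  1.79978869e+02]
c+L [0.608  0.2519 0.    ]
c+R [0.442  0.2468 0.    ]
L mid [0.6164 0.0952 0.    ]
L end [ 0.6227 -0.0314  0.    ]
R end [ 0.4636 -0.0154  0.    ]
R mid [0.4559 0.1069 0.    ]
ringtop [0.5436 0.1439 0.045 ]
bowl [ 0.6949 -0.0338  0.048 ]
cart front bottom L [0.5987 0.0109 0.    ]
cart fb R [0.4829 0.0104 0.    ]
cart topfront L [0.5907 0.0038 0.22  ]
cart topfront R [ 4.838e-01 -1.000e-04  2.200e-01]
scene corner [0.4606 0.237  0.    ]
scene corner [0.611  0.2518 0.    ]
ring scene rim [0.5429 0.1522 0.045 ]
```

View pics/crop1.png

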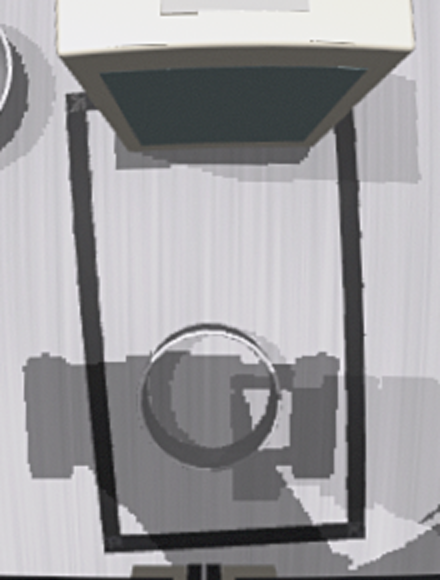

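View pics/crop2.png

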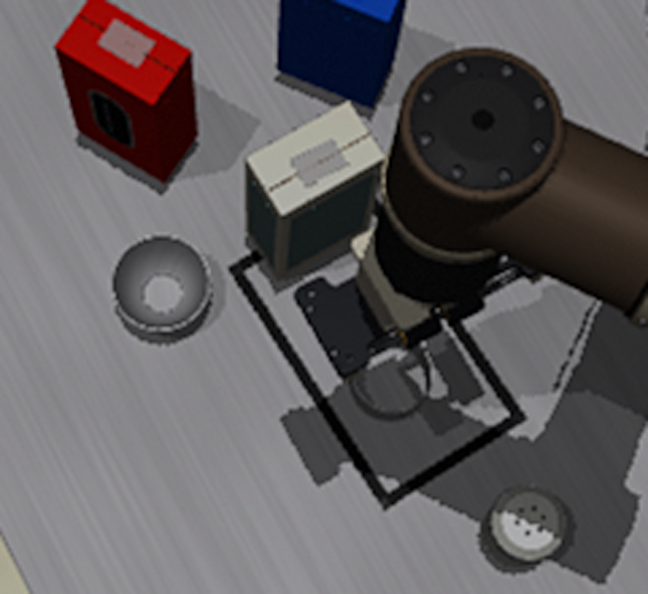

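The crops confirm the bay runs from about y = -0.04 to 0.25 and is turned about 3.5°, with its centre near (0.534, 0.105). The carton's +x face is at y≈0.003 and the ring is centred near (0.544, 0.147). Next I'll lower the closed fingers inside the ring and push it towards +x, out over the near side of the tape.

Call:
{"op": "play_rows", "data": {
  "plan": [
    [0, 0.3, 3.9, 0, 0, 0],
    [0, 0, 3.9, 0, 0, 0],
    [0, 0, 3.9, 0, 0, 0],
    [0, 0, 3.9, 0, 0, 0],
    [0, 0, 3.9, 0, 0, 0],
    [0, 0, 2.5, 0, 0, 0],
    [0, 0, 1.5, 0, 0, 0]
  ],
  "grip": 0
}}

```text
clock: 3.88
tool_pos: [0.5423, 0.147, 0.0671]
orientation: [179.8, -0.1, -90.0]
force: [-0.9, -0.9, 0.3]
opening: 0.001
gripper_force: 0.0
```

Run:
```python
from h import *
w=save('wrist','wrist2'); o=get_obs(); print(o['tool_pos'],o['force'],o['opening'])
print([d for d in spot_point('wrist','ring_centre')])
```

```text
[0.54149468 0.14658863 0.06540939] [-0.61174006 -0.70000054 -2.91127415] 0.000555730741786204
[]
```

View pics/wrist2.png

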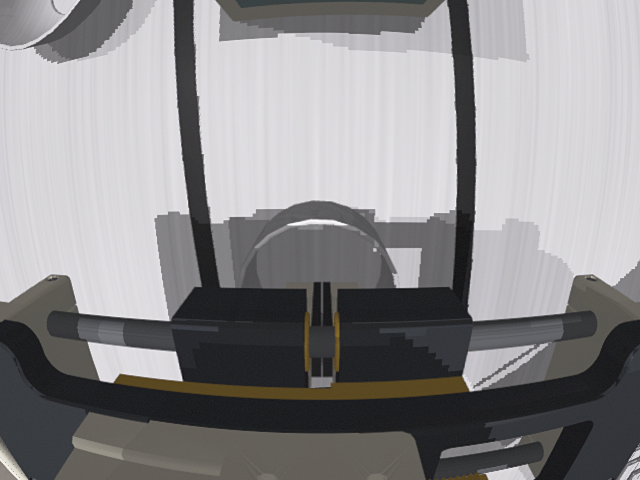

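The fingers hang over the ring, whose rim spans columns 243 to 397 and is symmetric about the fingers at column 320. I'll lower into it and push.

Call:
{"op": "play_rows", "data": {
  "plan": [
    [0, 0, 1.2, 0, 0, 0],
    [0, 0, 1.2, 0, 0, 0],
    [0, 0, 1, 0, 0, 0],
    [0, 0, 0, 0, 0, 0]
  ]
}}

```text
clock: 4.32
tool_pos: [0.5436, 0.1478, 0.0359]
orientation: [179.9, -0.0, -90.0]
force: [-0.6, -0.4, 0.7]
opening: 0.0002
gripper_force: 0.0
```

Call:
{"op": "play_rows", "data": {
  "plan": [
    [0, -1, 0, 0, 0, 0],
    [0, -1, 0, 0, 0, 0],
    [0, -1, 0, 0, 0, 0],
    [0, -1, 0, 0, 0, 0],
    [0, -1, 0, 0, 0, 0],
    [0, -1, 0, 0, 0, 0],
    [0, -1, 0, 0, 0, 0],
    [0, -1, 0, 0, 0, 0],
    [0, -1, 0, 0, 0, 0],
    [0, -1, 0, 0, 0, 0],
    [0, -1, 0, 0, 0, 0],
    [0, -1, 0, 0, 0, 0],
    [0, -1, 0, 0, 0, 0],
    [0, -1, 0, 0, 0, 0],
    [0, -0.6, 0, 0, 0, 0],
    [0, -0.3, 0, 0, 0, 0],
    [0, 0, 0, 0, 0, 0]
  ]
}}

```text
clock: 5.73
tool_pos: [0.6936, 0.1479, 0.0364]
orientation: [-180.0, -0.0, -90.0]
force: [-0.8, -0.0, 0.7]
opening: 0.0002
gripper_force: 0.5
```

Call:
{"op": "play_rows", "data": {
  "plan": [
    [0, 0.8, 0, 0, 0, 0],
    [0, 0.6, -1, 0, 0, 0],
    [0, 0, -2, 0, 0, 0],
    [0, 0, -3.5, 0, 0, 0],
    [0, 0, -4, 0, 0, 0],
    [0, 0, -4, 0, 0, 0],
    [0, 0, -4, 0, 0, 0],
    [0, 0, -4, 0, 0, 0],
    [0, 0, -4, 0, 0, 0],
    [0, 0, -2, 0, 0, 0],
    [4, 0, 0, 0, 0, 0],
    [4, 0, 0, 0, 0, 0],
    [4, 0, 0, 0, 0, 0],
    [4, 0, 0, 0, 0, 0],
    [4, 2, 0, 0, 0, 0],
    [4, 3.7, 0, 0, 0, 0],
    [0.9, 4, 0, 0, 0, 0],
    [0, 4, 0, 0, 0, 0],
    [0, 0, 0, 0, 0, 0]
  ]
}}

```text
clock: 7.32
tool_pos: [0.5446, -0.0902, 0.323]
orientation: [-180.0, 0.1, -90.1]
force: [-0.7, -0.1, -0.8]
opening: 0.0002
gripper_force: 0.0
```

Run:
```python
from h import *
for c in ['scene','side','wrist']:
    save(c,c+'3')
    for t in ['carton_foot','carton_head','carton_opening','ring_centre']:
        print(c,t,[(np.round(d['position'],3).tolist(),round(d['score'],2)) for d in spot_point(c,t)[:4]])
print(get_obs()['tool_pos'],get_obs()['clock'])
```

```text
scene carton_foot [([0.642, -0.212, -0.002], 0.74), ([0.533, -0.028, 0.002], 0.72)]
scene carton_head [([0.419, -0.174, 0.219], 0.97), ([0.54, -0.032, 0.219], 0.93), ([0.647, -0.207, 0.221], 0.86)]
scene carton_opening [([0.668, -0.192, 0.11], 0.81), ([0.536, -0.06, 0.108], 0.67)]
scene ring_centre [([0.666, 0.148, 0.022], 0.6)]
side carton_foot [([0.54, -0.03, -0.002], 0.71), ([0.641, -0.211, 0.0], 0.6), ([0.422, -0.175, -0.0], 0.56)]
side carton_head [([0.539, -0.031, 0.221], 0.93), ([0.64, -0.21, 0.223], 0.71)]
side carton_opening [([0.542, -0.056, 0.109], 0.83), ([0.672, -0.191, 0.116], 0.57), ([0.538, -0.032, 0.222], 0.44)]
side ring_centre [([0.664, 0.151, 0.024], 0.61)]
wrist carton_foot []
wrist carton_head [([0.64, -0.212, 0.219], 0.95), ([0.421, -0.174, 0.216], 0.79)]
wrist carton_opening [([0.538, -0.059, 0.11], 0.69)]
wrist ring_centre []
[ 0.55219232 -0.08884372  0.32130974] 8.0667
```

View pics/scene3.png

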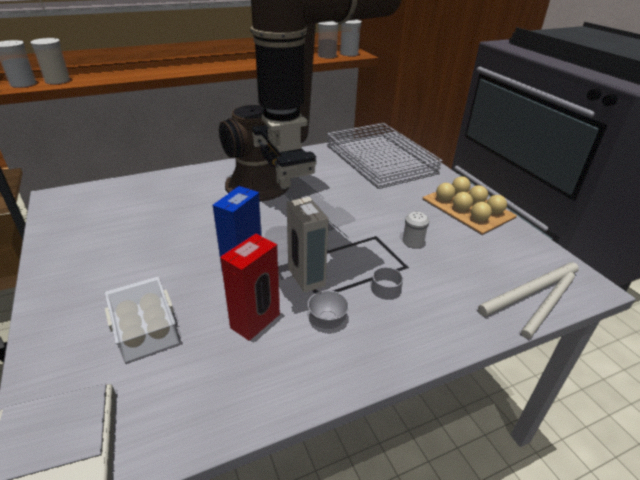

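The ring is out, near (0.665, 0.149), with its near edge only about 1 cm past the tape at (375,280). The finger is thinner than I assumed. There is time to spare, so I'll push it 3 cm further for a safe margin.

Call:
{"op": "play_rows", "data": {
  "plan": [
    [-4, 0, 0, 0, 0, 0],
    [-4, 0, 0, 0, 0, 0],
    [-4, 0, 0, 0, 0, 0],
    [-4, 0, 0, 0, 0, 0],
    [-4, 0, 0, 0, 0, 0],
    [-3.7, 0, 0, 0, 0, 0],
    [0, -4, 0, 0, 0, 0],
    [0, -4, 0, 0, 0, 0],
    [0, -3.4, 0, 0, 0, 0],
    [0, 0, 4, 0, 0, 0],
    [0, 0, 4, 0, 0, 0],
    [0, 0, 4, 0, 0, 0],
    [0, 0, 4, 0, 0, 0],
    [0, 0, 4, 0, 0, 0],
    [0, 0, 4, 0, 0, 0],
    [0, 0, 0, 0, 0, 0]
  ]
}}

```text
clock: 9.4
tool_pos: [0.661, 0.1461, 0.0726]
orientation: [179.3, -0.3, -90.1]
force: [-1.9, -1.1, -1.3]
opening: 0.0006
gripper_force: 0.0
```

Run:
```python
from h import *
for c in ['scene','side']:
    snapshot(c)
    print(c,[(np.round(d['position'],3).tolist(),round(d['score'],2)) for d in spot_point(c,'ring_centre')[:4]])
print(get_obs()['tool_pos'],get_obs()['clock'])
```

```text
scene [([0.661, 0.148, 0.021], 0.56)]
side [([0.661, 0.15, 0.022], 0.45)]
[0.66793813 0.14876375 0.08455297] 9.6
```

Call:
{"op": "play_rows", "data": {
  "plan": [
    [0, 0.2, 1.5, 0, 0, 0],
    [0, 0, 1.5, 0, 0, 0],
    [0, 0, 1.5, 0, 0, 0],
    [0, 0, 0.4, 0, 0, 0],
    [0, 0, 0, 0, 0, 0],
    [0, -1, 0, 0, 0, 0],
    [0, -1, 0, 0, 0, 0],
    [0, -1, 0, 0, 0, 0],
    [0, -1, 0, 0, 0, 0],
    [0, -1, 0, 0, 0, 0],
    [0, -0.8, 0, 0, 0, 0],
    [0, -0.4, 0, 0, 0, 0],
    [0, 0, 0, 0, 0, 0],
    [0, 1.2, 0, 0, 0, 0],
    [0, 1, 0, 0, 0, 0],
    [0, 0, 0, 0, 0, 0]
  ]
}}

```text
clock: 10.93
tool_pos: [0.7025, 0.1481, 0.0324]
orientation: [179.9, 0.0, -90.0]
force: [-0.7, 0.6, 0.2]
opening: 0.0004
gripper_force: 0.0
```

Call:
{"op": "play_rows", "data": {
  "plan": [
    [0, 0, -2, 0, 0, 0],
    [0, 0, -4, 0, 0, 0],
    [0, 0, -4, 0, 0, 0],
    [0, 0, -4, 0, 0, 0],
    [0, 0, -4, 0, 0, 0],
    [0, 0, -4, 0, 0, 0],
    [0, 0, -4, 0, 0, 0],
    [0, 0, -3, 0, 0, 0],
    [4, 0, 0, 0, 0, 0],
    [4, 0, 0, 0, 0, 0],
    [4, 0, 0, 0, 0, 0],
    [4, 0, 0, 0, 0, 0],
    [4, 0, 0, 0, 0, 0],
    [4, 0, 0, 0, 0, 0],
    [1.5, 0, 0, 0, 0, 0],
    [0, 4, 0, 0, 0, 0],
    [0, 4, 0, 0, 0, 0],
    [0, 4, 0, 0, 0, 0],
    [0, 4, 0, 0, 0, 0],
    [0, 0, 0, 0, 0, 0]
  ]
}}

```text
clock: 12.6
tool_pos: [0.5381, -0.1073, 0.3238]
orientation: [-180.0, 0.1, -90.0]
force: [-0.4, -0.8, -0.3]
opening: 0.0007
gripper_force: 0.0
```

Run:
```python
from h import *
for c in ['scene','side','wrist']:
    save(c,c+'4')
    for t in ['carton_foot','carton_head','carton_opening','ring_centre']:
        print(c,t,[(np.round(d['position'],3).tolist(),round(d['score'],2)) for d in spot_point(c,t)[:4]])
print(get_obs()['tool_pos'],get_obs()['orientation'],get_obs()['clock'])
```

```text
scene carton_foot [([0.643, -0.207, -0.001], 0.77), ([0.534, -0.029, -0.001], 0.63)]
scene carton_head [([0.538, -0.029, 0.218], 0.93), ([0.646, -0.207, 0.219], 0.72), ([0.42, -0.174, 0.217], 0.67)]
scene carton_opening [([0.538, -0.06, 0.11], 0.84), ([0.667, -0.194, 0.109], 0.73)]
scene ring_centre [([0.693, 0.155, 0.021], 0.64)]
side carton_foot [([0.643, -0.211, -0.002], 0.72), ([0.422, -0.175, 0.003], 0.67), ([0.538, -0.029, -0.002], 0.64)]
side carton_head [([0.423, -0.176, 0.219], 0.93), ([0.538, -0.034, 0.22], 0.87), ([0.642, -0.21, 0.22], 0.55)]
side carton_opening [([0.538, -0.054, 0.112], 0.85), ([0.67, -0.191, 0.11], 0.75)]
side ring_centre [([0.692, 0.156, 0.021], 0.68)]
wrist carton_foot []
wrist carton_head [([0.64, -0.213, 0.216], 0.92), ([0.422, -0.177, 0.217], 0.56)]
wrist carton_opening [([0.538, -0.059, 0.106], 0.65)]
wrist ring_centre []
[ 0.54417636 -0.10687655  0.32240435] [ 1.79984488e+02 -1.51925837e-03 -9.00028553e+01] 13.35
```

View pics/wrist4.png

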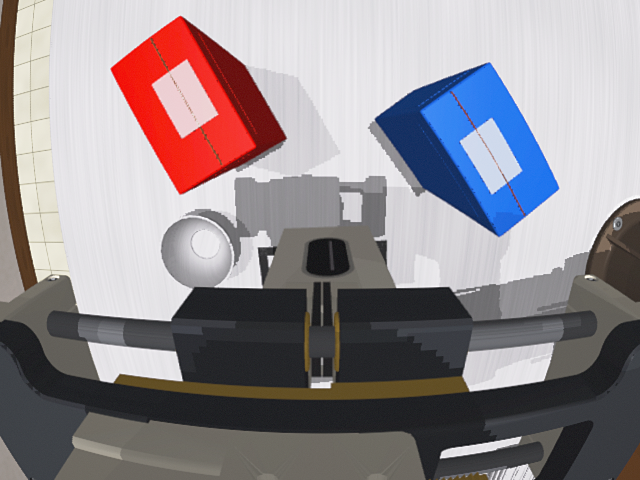

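The ring now stands near (0.692, 0.155), well clear of the tape. The wrist view shows the fingers behind the carton, whose opening is at (327,257), with the red and blue boxes clear at both sides. I'll lower behind the carton's head and square up by 2°.

Call:
{"op": "play_rows", "data": {
  "plan": [
    [0, 0.4, 3.5, 0, 0, -2],
    [0, 0, 3.5, 0, 0, 0],
    [0, 0, 3, 0, 0, 0],
    [0, 0, 1.2, 0, 0, 0],
    [0, 0, 0, 0, 0, 0],
    [0, 0, 0, 0, 0, 0],
    [-0.8, 0, 0, 0, 0, 0],
    [-0.8, 0, 0, 0, 0, 0],
    [-0.6, 0, 0, 0, 0, 0],
    [0, 0, 0, 0, 0, 0]
  ]
}}

```text
clock: 14.18
tool_pos: [0.5397, -0.0835, 0.2116]
orientation: [-179.9, 0.0, -87.9]
force: [0.4, -0.6, 0.7]
opening: 0.0003
gripper_force: 0.0
```

Call:
{"op": "play_rows", "data": {
  "plan": [
    [-0.5, 0, 0, 0, 0, 0],
    [-0.5, 0, 0, 0, 0, 0],
    [-0.5, 0, 0, 0, 0, 0],
    [-0.5, 0, 0, 0, 0, 0],
    [-0.5, 0, 0, 0, 0, 0],
    [-0.5, 0, 0, 0, 0, 0],
    [-0.5, 0, 0, 0, 0, 0],
    [-0.5, 0, 0, 0, 0, 0],
    [-0.5, 0, 0, 0, 0, 0],
    [-0.5, 0, 0, 0, 0, 0]
  ]
}}

```text
clock: 15.02
tool_pos: [0.5375, -0.0343, 0.2105]
orientation: [180.0, 0.0, -88.0]
force: [0.8, -0.7, 0.6]
opening: 0.0001
gripper_force: 0.2
```

Run:
```python
from h import *
for c in ['scene','side']:
    save(c,c+'5')
    for t in ['carton_foot','carton_head']:
        print(c,t,[(np.round(d['position'],3).tolist(),round(d['score'],2)) for d in spot_point(c,t)[:4]])
print(get_obs()['tool_pos'],get_obs()['force'],get_obs()['clock'])
```

```text
scene carton_foot [([0.644, -0.207, 0.0], 0.82), ([0.534, -0.031, 0.009], 0.79), ([0.54, 0.016, 0.221], 0.73)]
scene carton_head [([0.644, -0.202, 0.221], 0.93), ([0.538, 0.014, 0.222], 0.81), ([0.423, -0.174, 0.221], 0.79)]
side carton_foot [([0.646, -0.211, -0.0], 0.71), ([0.69, 0.155, 0.025], 0.7), ([0.538, -0.028, 0.004], 0.65), ([0.698, -0.035, -0.0], 0.63)]
side carton_head [([0.535, 0.014, 0.224], 0.85), ([0.643, -0.21, 0.223], 0.75)]
[ 0.53743602 -0.03502082  0.21045906] [-0.03405162 -0.44564782 -0.56397904] 15.3167
```

It is tipping on the spot: the head has moved about 45 mm and the foot has stayed. I'll keep pushing past the balance point, then back away.

Call:
{"op": "play_rows", "data": {
  "plan": [
    [-0.5, 0, 0, 0, 0, 0],
    [-0.5, 0, 0, 0, 0, 0],
    [-0.5, 0, 0, 0, 0, 0],
    [-0.5, 0, 0, 0, 0, 0],
    [-0.5, 0, 0, 0, 0, 0],
    [-0.5, 0, 0, 0, 0, 0],
    [-0.3, 0, 0, 0, 0, 0],
    [0, 0, 0, 0, 0, 0],
    [0, 0, 0, 0, 0, 0],
    [0, 0, 0, 0, 0, 0],
    [0, 0, 0, 0, 0, 0],
    [0, 0, 0, 0, 0, 0],
    [0, 0, 0, 0, 0, 0]
  ]
}}

```text
clock: 16.4
tool_pos: [0.5364, -0.0021, 0.2105]
orientation: [180.0, -0.0, -88.0]
force: [0.1, 0.7, 0.3]
opening: 0.0003
gripper_force: 0.0
```

Run:
```python
from h import *
for c in ['scene','side']:
    save(c,c+'6')
    for t in ['carton_foot','carton_head','carton_opening','ring_centre']:
        print(c,t,[(np.round(d['position'],3).tolist(),round(d['score'],2)) for d in spot_point(c,t)[:4]])
print(get_obs()['tool_pos'],get_obs()['force'],get_obs()['clock'])
```

```text
scene carton_foot [([0.535, 0.008, 0.034], 0.9), ([0.643, -0.207, -0.003], 0.64), ([0.7, -0.044, -0.002], 0.5)]
scene carton_head [([0.531, 0.227, 0.03], 0.87), ([0.424, -0.174, 0.22], 0.67), ([0.645, -0.207, 0.222], 0.59), ([0.534, 0.006, 0.03], 0.3)]
scene carton_opening [([0.531, 0.115, 0.065], 0.81), ([0.669, -0.191, 0.109], 0.61)]
scene ring_centre [([0.693, 0.154, 0.022], 0.85)]
side carton_foot [([0.643, -0.208, -0.002], 0.59), ([0.542, 0.006, 0.03], 0.56)]
side carton_head [([0.528, 0.223, 0.034], 0.78), ([0.642, -0.207, 0.222], 0.69)]
side carton_opening [([0.535, 0.12, 0.068], 0.81), ([0.671, -0.192, 0.114], 0.65)]
side ring_centre [([0.694, 0.155, 0.021], 0.83)]
[ 0.53640218 -0.00190403  0.21057906] [-0.230766    0.89742439 -0.72142624] 16.9
```

It has fallen flat. I'll back off and up, then check it against the tape.

Call:
{"op": "play_rows", "data": {
  "plan": [
    [1, 0, -3, 0, 0, 0],
    [1, 0, -4, 0, 0, 0],
    [3, 0, -2, 0, 0, 0],
    [4, 0, -1, 0, 0, 0],
    [4, 0, 0, 0, 0, 0],
    [3, 0, 0, 0, 0, 0],
    [0, 0, 0, 0, 0, 0],
    [0, 0, 0, 0, 0, 0],
    [0, 0, 0, 0, 0, 0]
  ]
}}

```text
clock: 17.65
tool_pos: [0.5418, -0.1619, 0.3103]
orientation: [180.0, 0.0, -88.1]
force: [-0.4, 0.3, 0.7]
opening: 0.0004
gripper_force: 0.0
```

Run:
```python
from h import *
c=save('side','side7')['frame'][180:380,230:480]; a=cv2.resize(c,(500,400),interpolation=2)
d=save('scene','scene7')['frame'][210:310,270:420]; b=cv2.resize(d,(600,400),interpolation=2)
v=np.hstack([cv2.resize(a,(400,320)),cv2.resize(b,(400,267))[:,:] if 0 else cv2.resize(b,(400,320))])
cv2.imwrite('pics/v7.png',v[...,::-1]); print(get_obs()['tool_pos'])
```

```text
[ 0.54199269 -0.16106908  0.31054458]
```

View pics/v7.png

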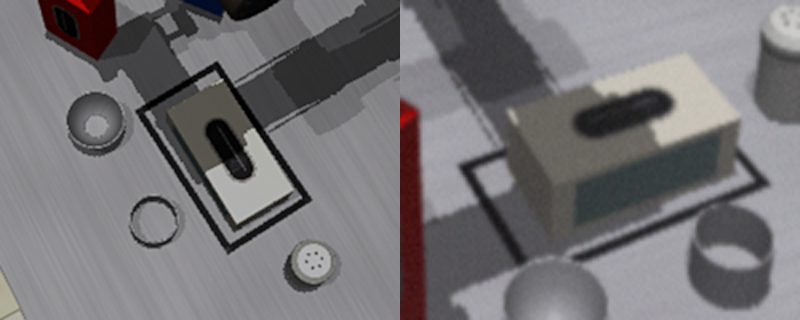

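The carton lies flat inside all four tape edges with the opening up. The ring is fully outside, and the bowl and shaker are untouched. Handing in.

```bash
python3 -c "
from plant import close_job
print(close_job())"
```

```text
the job is handed in; nothing more can be done
None
```

I pushed the ring about 4 cm clear of the tape, then tipped the carton over on the spot; it lies flat inside the bay with its opening up, and the job was handed in at about 18 s.

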